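# Load a texture block into the bench roller press and wind it through

### The job

Put the rectangular plaster block into the recess of the roller press's plywood bed and press it down until its top is flush with the bed. Then wind the bed all the way through under the roller with the hand crank, turning it clockwise as seen from above until it stops. Leave the round block, the bowl, the spatula and the jar where they are.

Things in the scene. Friction and masses are not known exactly. Their poses are not given: they have to be found in the camera images.
- plaster_block: Rectangular off-white plaster block with a leaf pattern on its top, lying flat on the table: 60 mm along its x, 110 mm along its y, 32 mm thick, about 0.28 kg. Origin: centre of its underside; z up. Either way round fits the recess.
- press: Bench roller press, fixed to the table. Origin on the table, under the recess's centre when the bed is wound fully out; x across the bed, +y the way the bed travels. Grey base 150 mm (x) by 460 mm (y from -125 to +335 mm), 20 mm high. The crank stands on a 55 mm square column at x = -135, y = 140 mm.
- roller (a point): Middle of the press's fixed steel roller: 48 mm diameter, along the press's x at y = 120 mm, axis 102 mm above the table, underside 3 mm above the bed's top. It is held by two side posts at x = +-78 mm, 20 mm thick, 50 mm along y, 125 mm high.
- recess (a point): Centre of the recess's mouth, level with the bed's top face 75 mm above the table; axes as the press's; it travels with the bed. The plywood bed is 125 mm (x) by 170 mm (y). The recess is 65 mm (x) by 115 mm (y), and 32 mm deep when its pad is pushed down.
- pad_top (a point): Centre of the top of the metal lift-out pad that is the recess's floor. It starts raised, 20 mm below the bed's top, so that a block laid on it stands 12 mm proud. The pad is stiff: it sinks when pushed with some 10 N and stays where it is left; 12 mm down is its stop, where the block is flush.
- crank_axis (a point): Point on the crank's upright axis, at the mid-height of its grip (188 mm above the table). The crank's arm sweeps 150 to 163 mm above the table.
- crank_grip (a point): Middle of the crank's upright wooden grip, 55 mm from the axis, 188 mm above the table. The grip is a round knob, 27 mm diameter, 50 mm tall (163 to 213 mm above the table), and spins freely on its pin.
- crank (a joint): Angle of the crank, rad: 0 with the bed wound fully out; grows clockwise seen from above, to 9.42 (one and a half turns) at the stop. At 0 the grip lies at the press's +y side of the axis. It takes about 4 N at the grip.
- bed (a joint): Travel of the bed along the press's +y, m: geared to the crank, 0.0223 per rad, 0 wound out, 0.21 at the stop.
- round_block: Bystander: round off-white plaster block, 90 mm diameter, 28 mm thick, flat on the table. Origin: centre of its underside.
- bowl: Bystander: blue ceramic bowl, 100 mm diameter, 60 mm tall. Origin: centre of its underside.
- spatula: Bystander: spatula lying on the table along its x, handle towards -x.
- jar: Bystander: closed glass jar, 70 mm diameter, 90 mm tall. Origin: centre of its underside.
Not all that is in view belongs to the job. What is shaped like the plaster_block but green or yellow is not meant.

How it is judged:
By the outcome, as a careful person would: the job done as asked, in the order asked, and still so for the second after the job is handed in, with the robot touching nothing.
It also fails if it takes over 72 s, if anything falls off the work surface, if the arm or the gripper's body presses on something with over 40 N, if the wrist force passes 120 N, or if a joint passes its speed limit or range.

### The arm

A 6-joint arm with a two-finger parallel gripper is mounted at the origin on the work surface. World frame = base frame: x ahead of the robot, y to its left, z up, the work surface at z = 0. Lengths are in m, angles in degrees, forces in N, time in s.
With the tool pointing down it reaches from about 0.4 to 0.825 m from the base axis. Payload 7 kg.
Tool frame: the origin (TCP) lies at the very end of the fingers, on their centre line; the grasp point (between the pads) lies 19 mm behind it; x points along the fingers, z is the direction in which the jaws open and shut, and the axes are right-handed (so a half turn about x gives the same grasp; the last joint's range is limited). The gripper opens to 88 mm and grips with 3 to 60 N. Pads are 19 mm wide; open, the fingers measure 130 mm over their backs; the gripper's body (78 mm by 193 mm) begins 47 mm behind the grasp point.
Start: joints at [89.273, 20.546, 0.682, 0, -70.136, -16.507], TCP at [0.2, 0.645, 0.227] pointing down, gripper open.
Joint ranges: [-176.03, 176.03], [-82.01, 121.73], [-58.28, 71.71], [-173.87, 95.51], [-174.79, -0.11], [-173.66, 173.66]. Speed limits (degrees/s): [136.94, 136.94, 172.46, 180, 180, 180].

### API

Orientations are given as [roll, pitch, yaw] about the fixed x, y, z axes, in that order (R = Rz(yaw) Ry(pitch) Rx(roll)).
In Python, from plant import * gives the robot as it stands.
- The arm moves only by the tool arm_command, never from a script. Its argument "commands" is one flat list of numbers, 5 for each row, row after row: the shift along the tool's x, y, z in mm, then the turn about the tool's x in degrees, then the opening in per cent of the stroke, from 0 (shut) to 100 (fully open). A call has 1 to 5 rows; each row shifts and turns the pose as measured when the row begins, along the tool's axes as they then stand; what a row does not reach is not made up. A row lasts 1/8 s, in which the tool goes at most 62.5 mm and 10.7 degrees, less where a joint would pass 70% of its speed; a pose out of reach is approached as far as the arm can. A call is refused whole if a number of a shift passes 62.5 or a number of a turn 10.7, either way. A call with a gripper value outside its range is refused whole. The fingers move at their own pace and stop on an object; the grip force is fixed at half the most. Time passes only in rows, so rows that do not move let the fingers close. It gives the time, the measured TCP pose, the force and the opening at its end, in the units of the state.
- get_obs(): the state, without advancing time (a new reading comes with each control period).
- snapshot(name): name is "side" or "top" or "wrist"; returns a dict with "frame" (384x512x3 uint8, blue, green, red), "fov_y" (degrees; the focal length in pixels is half the picture's height over the tangent of half this angle, whatever the lens; pixels are square), "cx", "cy" (the principal point, pixels), "world_to_cam" (4x4, takes a point from world to camera coordinates). Camera axes: x right, y up, looking along -z (the intrinsics and any distortion apply to the point x, -y, -z); pixel columns grow to the right and rows downward; lengths in m; the calibration is good to about 2 mm. A picture is of the moment at which its call begins. There is no depth.
- close_job(): hands the job in, once; it reports no verdict.
The state is a dict: "clock": time; "joint_pos": joint angles; "qvel": joint speeds; "tau": joint torques, N m; "tool_pos": TCP position; "orientation": TCP orientation; "force": force on the tool from outside, world axes, zero at the start; "moment": the same for the moment, N m; "opening": finger opening in m.
Only numpy, scipy, OpenCV 4.12 (cv2) and the standard library are available. Lean on these libraries where they do the work, as an engineer would, in place of code of your own. Each camera call takes 0.05 s, during which the arm holds its last target. There are 200 camera calls.

## Working session

There is one attempt and no reset: what is moved stays moved. The work goes in short steps, Python scripts to look and compute and a tool call to move; the robot and the scene stay as the last step left them, time stands still between calls to the robot, and variables do not carry over. Pictures are saved under pics/ and viewed, about 8 in all and at most 12, crops included, and the job is handed in when it is done.

Besides the shell and the picture viewer there is one more tool, called as name(argument=value, ...) on one line, values as JSON. arm_command: Moves the arm, as the interface text tells. Its arguments: {"type":"object","properties":{"commands":{"type":"array"}},"required":["commands"]}

```bash
ls; mkdir -p pics
python3 - <<'E'
from plant import *
import cv2,numpy as np
o=get_obs();print(o)
for n in("top","side"):
    s=snapshot(n);cv2.imwrite(f"pics/{n}0.png",s["frame"]);print(n,s["fov_y"],s["cx"],s["cy"],np.round(s["world_to_cam"],4).tolist(),[k for k in s])
E
```

```text
pics
{'clock': 0.0, 'joint_pos': array([ 8.92724584e+01,  2.05907352e+01,  6.34181104e-01, -2.17796197e-02,
       -7.01352268e+01, -1.65077755e+01]), 'qvel': array([-0.05725382, -0.00690053, -0.15618942,  0.09063499,  0.08202676,
       -0.10977455]), 'tau': array([ 9.52384798e-04, -5.82716453e+01,  2.93057477e+01,  6.99715421e+00,
        7.24798796e-03, -1.64380212e-04]), 'tool_pos': array([0.19986106, 0.6442222 , 0.22562846]), 'orientation': array([   3.93390765,   89.90596244, -103.30882667]), 'force': array([ 0.35644119, -0.16747862,  0.21715493]), 'moment': array([ 0.01868974, -0.03752338, -0.0245308 ]), 'opening': 0.08759910136113039}
top 44.955201212539976 252.16024643672048 184.2626325162563 [[0.0188, -0.9998, 0.0025, 0.0439], [0.9915, 0.019, 0.1286, -0.5123], [-0.1286, 0.0, 0.9917, -1.5654], [0.0, 0.0, 0.0, 1.0]] ['frame', 'fov_y', 'cx', 'cy', 'world_to_cam']
side 55.65145166562776 259.59471402987367 197.8193085804096 [[0.9163, -0.4001, 0.0157, -0.4531], [0.1762, 0.4381, 0.8815, -0.2308], [-0.3596, -0.805, 0.472, -0.9252], [0.0, 0.0, 0.0, 1.0]] ['frame', 'fov_y', 'cx', 'cy', 'world_to_cam']
```

View pics/top0.png

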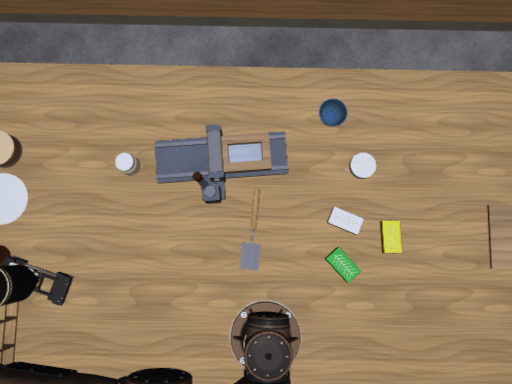

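View pics/side0.png

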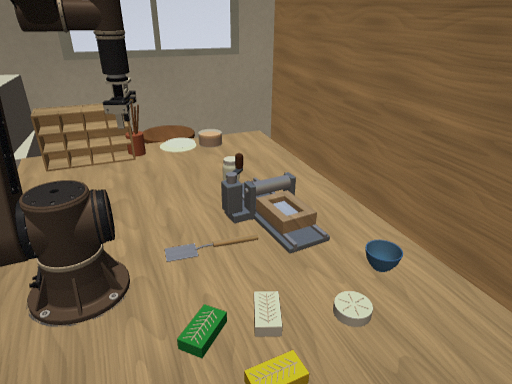

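The top view shows the white rectangular block at (346,220), which has the leaf pattern. The look-alikes are green at (343,264), yellow at (391,236) and the round block at (363,165). The recess pad is at (245,153), the roller at about x=214, and the crank grip at (197,177) on the column at (211,190).

```bash
cat > h.py <<'E'
from plant import *
import cv2,numpy as np
def K(s):
    f=192/np.tan(np.radians(s["fov_y"]/2));return f
def ray(s,uv,z):
    W=np.array(s["world_to_cam"]);R,t=W[:3,:3],W[:3,3];f=K(s)
    d=R.T@np.array([(uv[0]-s["cx"])/f,-(uv[1]-s["cy"])/f,-1]);c=-R.T@t
    return c+d*(z-c[2])/d[2]
def proj(s,p):
    W=np.array(s["world_to_cam"]);q=W[:3,:3]@np.array(p)+W[:3,3];f=K(s)
    return np.array([s["cx"]+f*q[0]/-q[2],s["cy"]-f*q[1]/-q[2]])
def rect(s,mask,z,box=None):
    if box:
        m=np.zeros_like(mask);x0,y0,x1,y1=box;m[y0:y1,x0:x1]=mask[y0:y1,x0:x1];mask=m
    cs=cv2.findContours(mask,cv2.RETR_EXTERNAL,cv2.CHAIN_APPROX_NONE)[0]
    c=max(cs,key=cv2.contourArea)
    P=np.array([ray(s,p[0],z)[:2] for p in c],np.float32)*1000
    return cv2.minAreaRect(P),cv2.boundingRect(c)
E
python3 - <<'E'
from h import *
s=snapshot("top");f=s["frame"];hsv=cv2.cvtColor(f,cv2.COLOR_BGR2HSV)
w=cv2.inRange(hsv,(0,0,150),(180,60,255))
print("block",rect(s,w,.032,(320,195,372,240)))
print("round",rect(s,w,.028,(345,148,382,182)))
print("pad",rect(s,cv2.inRange(hsv,(90,20,110),(130,120,255)),.055,(222,138,270,168)))
wood=cv2.inRange(hsv,(5,60,60),(25,255,255))
for n,p,z in[("grip",(197,176),.213),("column",(210,190),.15)]:print(n,ray(s,p,z))
a=cv2.resize(f[110:220,140:300],None,fx=4.5,fy=4.5,interpolation=cv2.INTER_CUBIC)
b=cv2.resize(f[190:290,315:415],(495,495),interpolation=cv2.INTER_CUBIC)[:,:]
cv2.imwrite("pics/c1.png",a);cv2.imwrite("pics/c2.png",b)
E
```

```text
block (((394.8376770019531, -268.0701599121094), (110.24610900878906, 61.61439895629883), 68.58160400390625), (328, 206, 36, 29))
round (((588.8517456054688, -332.1478271484375), (86.9503402709961, 88.56413269042969), 89.50774383544922), (351, 152, 26, 26))
pad (((618.59326171875, 81.45035552978516), (59.63845443725586, 112.54473876953125), 5.568510055541992), (228, 143, 34, 20))
grip [0.51032976 0.22281729 0.213     ]
column [0.47525298 0.18748666 0.15      ]
```

View pics/c1.png

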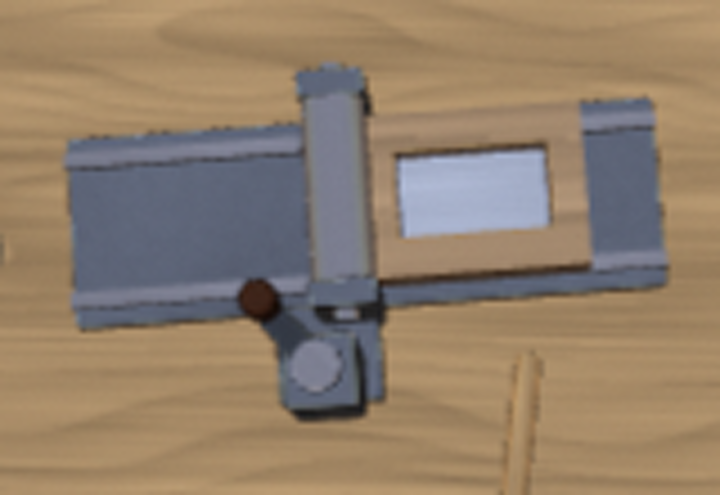

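View pics/c2.png

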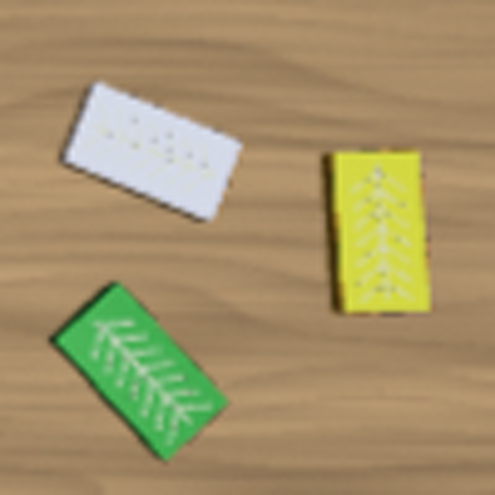

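The crop confirms the white leaf block at (346,220). The crank grip isn't at 0: it points about 40° clockwise, so the bed may already be partly wound, by roughly 15–20 mm. Next I'll go above the block.

```bash
cat >> h.py <<'E'
from scipy.spatial.transform import Rotation as Ro
def tool(o=None):
    o=o or get_obs();return np.array(o["tool_pos"]),Ro.from_euler("xyz",o["orientation"],degrees=True).as_matrix()
def plan(way,jaw,n=None):
    """way: list of xyz; jaw: desired world direction of tool z (mod 180). prints total shifts in tool axes per leg"""
    p,R=tool();cur=np.degrees(np.arctan2(R[1,2],R[0,2]))
    d=(jaw-cur+90)%180-90
    print("pos",p.round(4),"jawyaw",cur.round(1),"toolx",R[:,0].round(3),"turn about world z",round(d,1),"(tool x turn %.1f)"%-d,"q",np.round(get_obs()["joint_pos"],1))
    for w in way:
        w=np.array(w);print("leg tool mm (before turn)",(R.T@(w-p)*1000).round(1));p=w
    return R
E
python3 - <<'E'
from h import *
R=plan([(.35,.45,.3),(.5,.25,.3),(.43,-.0,.25),(.395,-.268,.2)],-21.4);print(R.round(3))
E
```

```text
pos [0.1999 0.6444 0.2259] jawyaw -107.2 toolx [-0.    -0.001 -1.   ] turn about world z 85.8 (tool x turn -85.8) q [ 89.3  20.6   0.6  -0.  -70.1 -16.5]
leg tool mm (before turn) [-73.9 201.  141.2]
leg tool mm (before turn) [2.000e-01 2.025e+02 1.466e+02]
leg tool mm (before turn) [ 50.3   7.2 259.5]
leg tool mm (before turn) [ 50.3  46.  266.3]
[[-0.     0.955 -0.296]
 [-0.001 -0.296 -0.955]
 [-1.     0.     0.001]]
```

```bash
cat >> h.py <<'E'
def rows(way,turn=0,step=60,op=100,tstep=10.5,fix=True):
    """round-number rows through the waypoints, turning 'turn' deg about tool x spread over the rows"""
    p,R=tool();segs=[]
    q=p
    for w in way:
        w=np.array(w);n=max(1,int(np.ceil(np.linalg.norm(w-q)*1000/step)))
        segs+= [q+(w-q)*(i+1)/n for i in range(n)];q=w
    n=max(len(segs),int(np.ceil(abs(turn)/tstep)));segs+=[q]*(n-len(segs));out=[]
    for s in segs:
        d=np.round(R.T@(s-p)*1000).astype(int);t=round(turn/n,1)
        out.append([*map(int,d),t,op]);p=p+R@(d/1000.);R=R@Ro.from_euler("x",t,degrees=True).as_matrix()
    for i in range(0,n,5):print(sum(out[i:i+5],[]))
    print("end",p.round(4),np.degrees(np.arctan2(R[1,2],R[0,2])).round(1))
E
python3 - <<'E'
from h import *
rows([(.35,.45,.3),(.5,.25,.3),(.47,-.05,.25),(.395,-.268,.22)],94.2)
E
```

```text
[-15, 40, 28, 4.7, 100, -15, 43, 25, 4.7, 100, -14, 44, 21, 4.7, 100, -15, 46, 18, 4.7, 100, -15, 47, 14, 4.7, 100]
[0, 49, 11, 4.7, 100, 0, 49, 6, 4.7, 100, 0, 50, 3, 4.7, 100, 0, 50, -2, 4.7, 100, 0, 50, -5, 4.7, 100]
[9, 43, 26, 4.7, 100, 8, 45, 23, 4.7, 100, 8, 46, 19, 4.7, 100, 9, 48, 15, 4.7, 100, 8, 49, 11, 4.7, 100]
[9, 50, 7, 4.7, 100, 7, 55, 16, 4.7, 100, 8, 56, 12, 4.7, 100, 7, 57, 7, 4.7, 100, 8, 58, 2, 4.7, 100]
end [ 0.3954 -0.2681  0.2199] 158.8
```

arm_command(commands=[-15,40,28,4.7,100,-15,43,25,4.7,100,-14,44,21,4.7,100,-15,46,18,4.7,100,-15,47,14,4.7,100])

```text
clock: 0.78
tool_pos: [0.3506, 0.4449, 0.2982]
orientation: [29.4, 89.5, -101.8]
force: [0.2, 0.2, 0.1]
opening: 0.0875
```

arm_command(commands=[0,49,11,4.7,100,0,49,6,4.7,100,0,50,3,4.7,100,0,50,-2,4.7,100,0,50,-5,4.7,100])

```text
clock: 1.4
tool_pos: [0.5015, 0.2359, 0.3009]
orientation: [59.0, 89.7, -96.4]
force: [0.2, 1.7, -0.1]
opening: 0.0875
```

arm_command(commands=[9,43,26,4.7,100,8,45,23,4.7,100,8,46,19,4.7,100,9,48,15,4.7,100,8,49,11,4.7,100])

```text
clock: 2.02
tool_pos: [0.4689, -0.0213, 0.2582]
orientation: [76.7, 89.6, -103.1]
force: [1.2, -0.1, 0.1]
opening: 0.0879
```

Run:
```python
from h import *
p,R=tool();j=np.degrees(np.arctan2(R[1,2],R[0,2]));print(p,j,get_obs()["joint_pos"].round(1))
rows([(.395,-.268,.2)],(j-158.6)%360)
```

```text
[ 0.46894976 -0.02125946  0.25821139] -179.77518881010658 [ 21.8  -0.4 -21.3   0.3 -69.3 -21.7]
[12, 49, 15, np.float64(4.3), 100, 12, 50, 11, np.float64(4.3), 100, 12, 51, 8, np.float64(4.3), 100, 12, 52, 3, np.float64(4.3), 100, 12, 51, 0, np.float64(4.3), 100]
end [ 0.395  -0.2679  0.2   ] 158.7
```

arm_command(commands=[12,49,15,4.3,100,12,50,11,4.3,100,12,51,8,4.3,100,12,52,3,4.3,100,12,51,0,4.3,100])

```text
clock: 2.65
tool_pos: [0.3903, -0.275, 0.1988]
orientation: [121.6, 89.6, -80.4]
force: [0.1, 0.5, 0.0]
opening: 0.0876
```

Run:
```python
from h import *
s=snapshot("wrist");f=s["frame"];cv2.imwrite("pics/w1.png",f);hsv=cv2.cvtColor(f,cv2.COLOR_BGR2HSV)
w=cv2.inRange(hsv,(0,0,150),(180,60,255))
print("block",rect(s,w,.032))
R=plan([(.395,-.268,.2)],158.6)
```

```text
block (((394.6723327636719, -270.7410583496094), (108.93972778320312, 58.53126907348633), 68.27072143554688), (223, 120, 59, 103))
pos [ 0.3876 -0.2783  0.1969] jawyaw 157.7 toolx [-0.003 -0.006 -1.   ] turn about world z 0.9 (tool x turn -0.9) q [-11.7   2.9 -26.2   0.4 -60.9 -10.8]
leg tool mm (before turn) [ -3.2 -12.3  -2.9]
```

View pics/w1.png

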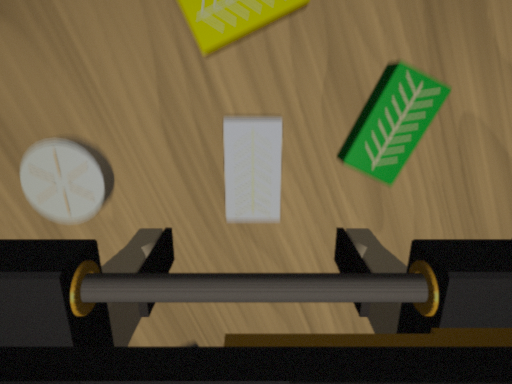

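The wrist view shows the block at (252,168), lined up with the jaws. Its position is (0.3947, -0.270), within 3 mm of the top view. I'll descend with the tips 10 mm below its top.

Run:
```python
from h import *
rows([(.3947,-.270,.12),(.3947,-.270,.05),(.3947,-.270,.022)],-0.7,step=40)
```

```text
[38, -5, -2, -0.1, 100, 39, -6, -1, -0.1, 100, 35, 0, 0, -0.1, 100, 35, 0, 0, -0.1, 100, 28, -1, 0, -0.1, 100]
end [ 0.3945 -0.2694  0.0218] 158.2
```

arm_command(commands=[38,-5,-2,-0.5,100,39,-4,-1,0,100,35,0,0,0,100,35,0,0,0,100,15,0,0,0,100])

```text
clock: 3.32
tool_pos: [0.3928, -0.2749, 0.031]
orientation: [112.5, 89.6, -89.6]
force: [-0.2, 0.8, 0.4]
opening: 0.0875
```

Run:
```python
from h import *
plan([(.3947,-.270,.022)],158.4)
```

```text
pos [ 0.3928 -0.2749  0.031 ] jawyaw 157.9 toolx [ 0.    -0.007 -1.   ] turn about world z 0.5 (tool x turn -0.5) q [-11.1  15.3 -38.    0.7 -36.7 -11.6]
leg tool mm (before turn) [ 9.  -5.3  0.1]
```

arm_command(commands=[9,-5,0,-0.5,100,0,0,0,0,50,0,0,0,0,50,0,0,0,0,50,0,0,0,0,50])

```text
clock: 3.95
tool_pos: [0.3952, -0.2699, 0.0223]
orientation: [114.9, 89.6, -86.7]
force: [-0.0, -0.0, -1.4]
opening: 0.0597
```

arm_command(commands=[-1,0,0,0,40,0,0,0,0,20,-30,0,0,0,20,-50,0,0,0,20,-50,0,0,0,20])

```text
clock: 4.58
tool_pos: [0.3916, -0.2681, 0.1528]
orientation: [45.0, 89.4, -156.7]
force: [1.9, 0.4, -2.8]
opening: 0.0594
```

Run:
```python
from h import *
plan([(.6186,.0815,.2)],185.6)
rows([(.5,-.12,.2),(.57,.02,.2)],-27.4,step=50,op=20)
```

```text
pos [ 0.3916 -0.2681  0.1528] jawyaw 158.3 toolx [-0.01  -0.004 -1.   ] turn about world z 27.3 (tool x turn -27.3) q [-10.3   5.5 -29.8   0.4 -55.2 -11.6]
leg tool mm (before turn) [ -50.9 -408.3  -81.6]
[-12, -44, -11, -3.4, 20, -12, -44, -14, -3.4, 20, -13, -43, -17, -3.4, 20, -12, -41, -19, -3.4, 20, 0, -37, -13, -3.4, 20]
[-1, -37, -14, -3.4, 20, 0, -35, -17, -3.4, 20, 0, -34, -19, -3.4, 20]
end [0.5704 0.0198 0.1998] -174.5
```

Run:
```python
from h import *
rows([(.5,-.12,.25),(.56,.04,.32),(.605,.19,.32)],-27.3,step=58,op=20)
```

```text
[-25, -44, -11, -2.5, 20, -24, -44, -14, -2.5, 20, -25, -43, -15, -2.5, 20, -25, -42, -17, -2.5, 20, -18, -43, -6, -2.5, 20]
[-18, -41, -8, -2.5, 20, -17, -42, -11, -2.5, 20, -18, -41, -11, -2.5, 20, 0, -50, -14, -2.5, 20, -1, -50, -16, -2.5, 20]
[0, -49, -18, -2.5, 20]
end [0.6054 0.1903 0.3198] -174.2
```

arm_command(commands=[-25,-44,-11,-2.5,20,-24,-44,-14,-2.5,20,-25,-43,-15,-2.5,20,-25,-42,-17,-2.5,20,-18,-43,-6,-2.5,20])

```text
clock: 5.2
tool_pos: [0.5163, -0.0761, 0.2748]
orientation: [47.9, 89.6, -141.2]
force: [0.0, 0.6, -1.9]
opening: 0.0599
```

arm_command(commands=[-18,-41,-8,-2.5,20,-17,-42,-11,-2.5,20,-18,-41,-11,-2.5,20,0,-50,-14,-2.5,20,-1,-50,-16,-2.5,20])

```text
clock: 5.82
tool_pos: [0.5913, 0.151, 0.33]
orientation: [23.0, 89.7, -153.2]
force: [1.1, -0.9, -2.2]
opening: 0.0596
```

arm_command(commands=[0,-49,-18,-2.5,20,0,0,0,0,20,0,0,0,0,20])

```text
clock: 6.2
tool_pos: [0.6059, 0.2061, 0.3268]
orientation: [17.4, 89.4, -156.1]
force: [-0.6, -0.5, -1.9]
opening: 0.0595
```

Run:
```python
from h import *
s=snapshot("wrist");f=s["frame"];cv2.imwrite("pics/w2.png",f)
R=plan([(.6186,.0815,.2)],185.6)
print(proj(s,(.6186,.0815,.055)),proj(s,(.51,.22,.213)))
np.save("w2.npy",s,allow_pickle=True)
```

```text
pos [0.6059 0.206  0.3267] jawyaw -173.5 toolx [-0.009 -0.004 -1.   ] turn about world z -0.9 (tool x turn 0.9) q [ 36.1  15.1   5.9  -0.1 -81.3 -29.6]
leg tool mm (before turn) [127.  124.8   0.3]
[253.56088148  47.39380305] [357.12685676 209.03803268]
```

View pics/w2.png

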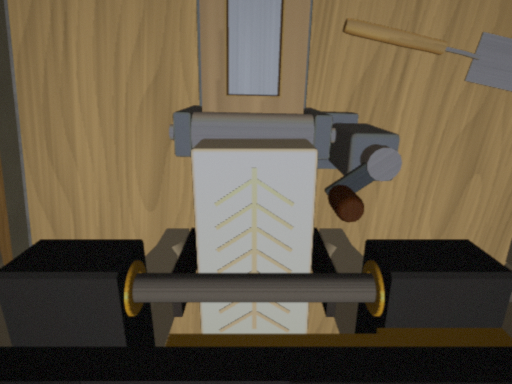

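The wrist view shows the block straight in the jaws, with its front edge at row ~150. The recess is at u 228–281 with its near edge at row 95, the bed edges are at u 201/311, the crank hub at (383,163) and the grip at (346,205).

Run:
```python
from h import *
s=np.load("w2.npy",allow_pickle=True).item();f=s["frame"];p,R=tool()
g=cv2.cvtColor(f,cv2.COLOR_BGR2GRAY).astype(int);hsv=cv2.cvtColor(f,cv2.COLOR_BGR2HSV)
for v in(10,40,70):print(v,[ (u,int(g[v,u+2]-g[v,u-2])) for u in range(190,322) if abs(g[v,u+2]-g[v,u-2])>25])
print("col",[(v,int(g[v+2,254]-g[v-2,254])) for v in range(80,172) if abs(g[v+2,254]-g[v-2,254])>20])
for a in(200,205,300):print("col",a,[(v,int(g[v+2,a]-g[v-2,a])) for v in range(100,172) if abs(g[v+2,a]-g[v-2,a])>20])
# held block edge in tool frame
for uv in[(195,149),(315,149)]:print("blk top edge tool",(R.T@(ray(s,uv,p[2]+.010)-p)*1000).round(1))
for uv in[(228,95),(280,95),(228,10),(281,10)]:print(uv,ray(s,uv,.075).round(4))
for uv in[(201,40),(310,40)]:print("bed",uv,ray(s,uv,.075).round(4))
for n,uv,z in[("hub",(383,163),.17),("grip top",(350,208),.213)]:print(n,ray(s,uv,z))
```

```text
10 [(195, -35), (196, -33), (224, -35), (225, -53), (228, 55), (229, 76), (230, 37), (278, -27), (279, -63), (280, -80), (281, -42), (283, 44), (284, 60)]
40 [(196, -38), (197, -31), (224, -29), (225, -54), (228, 60), (229, 83), (230, 49), (277, -33), (278, -78), (279, -79), (280, -38), (282, 54), (283, 57), (307, -26)]
70 [(196, -29), (197, -42), (198, -40), (225, -49), (228, 56), (229, 78), (230, 49), (276, -40), (277, -85), (278, -69), (279, -31), (281, 63), (282, 47), (305, -30), (309, 30)]
col [(92, -37), (93, -57), (94, -25), (97, 40), (111, -44), (112, -45), (113, -41), (116, 25), (117, 23), (137, -37), (138, -39), (139, -41), (140, -28), (146, 36), (147, 77), (148, 90), (149, 93), (150, 60), (151, 25)]
col 200 [(104, -33), (105, -49), (106, -51), (107, -45), (110, 24), (111, 41), (112, 52), (113, 53), (114, 37), (115, 29), (139, -35), (140, -42), (141, -36), (142, -22), (146, 39), (147, 75), (148, 89), (149, 90), (150, 59), (151, 23)]
col 205 [(110, -35), (111, -37), (112, -26), (114, 22), (115, 28), (116, 21), (137, -35), (138, -41), (139, -44), (140, -24), (146, 38), (147, 79), (148, 90), (149, 90), (150, 60), (151, 21)]
col 300 [(112, -36), (113, -42), (114, -32), (116, 21), (117, 27), (118, 22), (137, -39), (138, -44), (139, -42), (140, -26), (146, 34), (147, 75), (148, 90), (149, 94), (150, 63), (151, 25)]
blk top edge tool [-10.1  53.5 -27.2]
blk top edge tool [-9.6 53.5 28. ]
(228, 95) [0.6432 0.1402 0.075 ]
(280, 95) [0.5804 0.1329 0.075 ]
(228, 10) [0.6516 0.0481 0.075 ]
(281, 10) [0.5922 0.0412 0.075 ]
bed (201, 40) [0.6798 0.0827 0.075 ]
bed (310, 40) [0.5544 0.0681 0.075 ]
hub [0.47774098 0.183869   0.17      ]
grip top [0.51658706 0.21973679 0.213     ]
```

Run:
```python
from h import *
s=np.load("w2.npy",allow_pickle=True).item();p,R=tool()
W=s["world_to_cam"];c=-W[:3,:3].T@W[:3,3];print("cam",c.round(4),"fwd",(-W[2,:3]).round(3),K(s))
A=[ray(s,uv,.075)[:2] for uv in[(224.7,10),(225,70),(283.6,10),(281.5,70)]];print(np.round(A,4),np.linalg.norm(A[0]-A[2]),np.linalg.norm(A[1]-A[3]))
n=ray(s,(253.5,97),.075);print("near mouth",n)
for a,b in((0,1),(2,3)):d=A[b]-A[a];print("dir",np.degrees(np.arctan2(-d[0],d[1])))
t=np.radians(5.6);y=np.array([-np.sin(t),np.cos(t)]);print("recess centre wrist",n[:2]-.0575*y)
T=snapshot("top");f=T["frame"];g=cv2.cvtColor(f,cv2.COLOR_BGR2GRAY)
# held block width by depth
for z in(.010,0,-.01):
    q=[(R.T@(ray(s,uv,p[2]+z)-p)*1000).round(1) for uv in[(195,150),(315,150)]];print(z,q)
```

```text
cam [0.6167 0.1249 0.4842] fwd [-0.042  0.298 -0.954] 324.14052884406567
[[0.6553 0.0486]
 [0.6494 0.1121]
 [0.5893 0.0408]
 [0.5827 0.1043]] 0.06652927681802796 0.06715869504677255
near mouth [0.61218237 0.13892544 0.075     ]
dir 5.3796290300468765
dir 5.945887805779529
recess centre wrist [0.61779339 0.08169987]
0.01 [array([-10.1,  53.1, -27.3]), array([-9.6, 53. , 28. ])]
0 [array([ -0.1,  51.1, -29.1]), array([ 0.4, 51.1, 29.9])]
-0.01 [array([  9.8,  49.1, -31. ]), array([10.4, 49.1, 31.8])]
```

The wrist and top views agree on the recess centre, (0.618, 0.0816), with the press yawed 5.6°. The held block sits about 2–3 mm towards +y of the TCP. Next I'll hover above the recess and check from the side.

Run:
```python
from h import *
rows([(.6183,.0792,.27),(.6183,.0792,.14)],0.9,step=58,op=20)
```

```text
[19, 42, 0, 0.1, 20, 19, 43, 1, 0.1, 20, 19, 42, 0, 0.1, 20, 44, 0, 0, 0.1, 20, 43, 0, -1, 0.1, 20]
[43, -1, 0, 0.1, 20]
end [0.6183 0.0796 0.1403] -174.1
```

arm_command(commands=[19,42,0,0.3,20,19,43,1,0.3,20,19,42,0,0.3,20,44,0,0,0,20,43,0,-1,0,20])

```text
clock: 6.92
tool_pos: [0.62, 0.0704, 0.1862]
orientation: [-172.4, 89.8, 12.8]
force: [0.3, -0.3, -2.8]
opening: 0.0594
```

arm_command(commands=[30,0,0,0,20,0,0,0,0,20])

```text
clock: 7.18
tool_pos: [0.6175, 0.067, 0.1531]
orientation: [19.1, 89.9, -155.9]
force: [0.3, -0.0, -1.8]
opening: 0.0597
```

Run:
```python
from h import *
s=snapshot("side");np.save("s3.npy",s,allow_pickle=True);p,R=tool()
c=proj(s,p);x,y=int(c[0]),int(c[1]);print(c,x-60,y-45)
cv2.imwrite("pics/s3.png",cv2.resize(s["frame"][y-45:y+60,x-65:x+75],None,fx=5.5,fy=5.5,interpolation=cv2.INTER_CUBIC))
plan([(.6183,.0792,.14)],185.6)
# predicted block corners: tool frame, top at -10, bottom +22
for tx in(-10,22):
  print(tx,[((proj(s,p+R@(np.array([tx,ty,tz])/1000))-[x-65,y-45])*5.5).round().tolist() for ty in(-57.5,52.5) for tz in(-30,30)])
```

```text
[288.36788049 183.53216878] 228 138
pos [0.6187 0.0673 0.1549] jawyaw -175.0 toolx [ 0.001 -0.    -1.   ] turn about world z 0.6 (tool x turn -0.6) q [ 24.2  18.7 -11.9   0.  -59.4 -19.2]
leg tool mm (before turn) [ 14.9 -11.9  -0.6]
-10 [[351.0, 187.0], [263.0, 206.0], [458.0, 261.0], [366.0, 283.0]]
22 [[348.0, 236.0], [261.0, 256.0], [454.0, 312.0], [363.0, 336.0]]
```

View pics/s3.png

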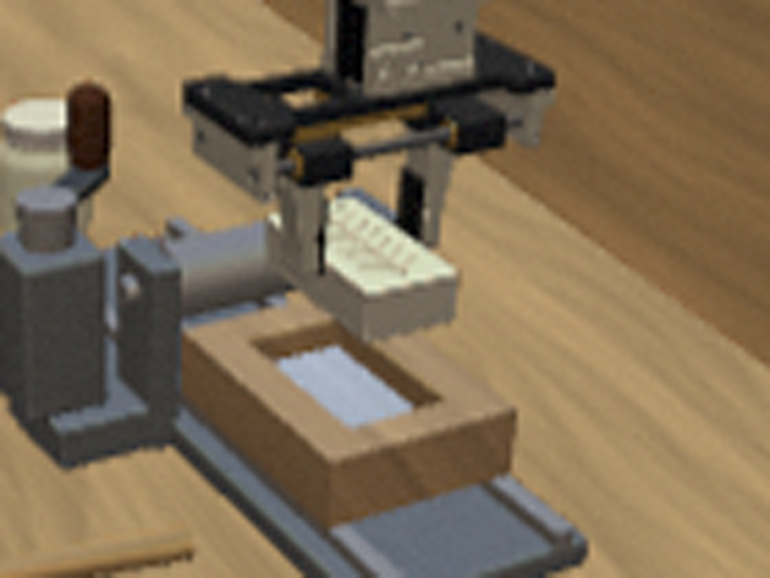

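The side view matches the predicted block corners to within about 1 px, so the grasp has held. I'll align and go down to just above the mouth.

arm_command(commands=[15,-12,-1,-0.6,20,15,0,0,0,20,15,0,0,0,20,0,0,0,0,20,0,0,0,0,20])

```text
clock: 7.85
tool_pos: [0.6209, 0.0808, 0.1112]
orientation: [-173.7, 89.6, 12.0]
force: [-0.2, -0.2, -2.1]
opening: 0.0596
```

Run:
```python
from h import *
plan([(.6183,.0792,.1),(.6183,.0792,.078)],185.6)
```

```text
pos [0.6209 0.0808 0.1112] jawyaw -174.3 toolx [ 0.007  0.001 -1.   ] turn about world z -0.1 (tool x turn 0.1) q [ 25.3  21.1 -14.6   0.1 -53.8 -19.7]
leg tool mm (before turn) [11.2  1.3  2.8]
leg tool mm (before turn) [22.   0.   0.2]
```

arm_command(commands=[6,1,2,0,20,2,0,0,0,20,0,0,0,0,20])

```text
clock: 8.22
tool_pos: [0.6194, 0.0796, 0.1034]
orientation: [-172.4, 89.5, 13.3]
force: [0.1, -0.0, -2.3]
opening: 0.0598
```

Run:
```python
from h import *
plan([(.6183,.0792,.098),(.6183,.0792,.078)],185.6)
```

```text
pos [0.6194 0.0796 0.1034] jawyaw -174.3 toolx [ 0.008  0.002 -1.   ] turn about world z -0.1 (tool x turn 0.1) q [ 25.3  21.4 -15.4   0.1 -52.7 -19.6]
leg tool mm (before turn) [5.4 0.3 1.2]
leg tool mm (before turn) [20.   0.   0.2]
```

arm_command(commands=[6,0,1,0,20,3,0,0,0,20,3,0,0,0,20,3,0,0,0,20,0,0,0,0,20])

```text
clock: 8.85
tool_pos: [0.6185, 0.0795, 0.0874]
orientation: [-172.7, 89.5, 13.0]
force: [-0.2, -0.6, -2.5]
opening: 0.0597
```

It's inside the mouth with no contact force, so I'll continue to the pad.

arm_command(commands=[4,0,0,0,20,3,0,0,0,20,2,0,0,0,20,0,0,0,0,20])

```text
clock: 9.35
tool_pos: [0.6187, 0.0795, 0.0778]
orientation: [-172.8, 89.5, 12.9]
force: [-0.1, 0.0, -2.0]
opening: 0.0597
```

arm_command(commands=[0,0,0,0,78,0,0,0,0,80,-20,0,0,0,90,-25,0,0,0,100,0,0,0,0,0])

```text
clock: 9.98
tool_pos: [0.6198, 0.0797, 0.1258]
orientation: [-174.4, 89.3, 11.3]
force: [0.0, 0.7, -0.1]
opening: 0.0813
```

arm_command(commands=[0,0,0,0,0,0,0,0,0,0,0,0,0,0,0])

```text
clock: 10.35
tool_pos: [0.6192, 0.0795, 0.1248]
orientation: [-174.3, 89.4, 11.4]
force: [-0.2, 1.2, 0.7]
opening: 0.0533
```

Run:
```python
from h import *
plan([(.618,.0817,.095),(.618,.0817,.075)],185.6)
s=snapshot("side");f=s["frame"]
cv2.imwrite("pics/s4.png",cv2.resize(f[150:250,215:335],None,fx=6,fy=6,interpolation=cv2.INTER_CUBIC))
```

```text
pos [0.6192 0.0795 0.1248] jawyaw -174.3 toolx [ 0.01   0.002 -1.   ] turn about world z -0.1 (tool x turn 0.1) q [ 25.3  20.1 -14.2   0.2 -55.1 -19.7]
leg tool mm (before turn) [29.8 -2.2  1.3]
leg tool mm (before turn) [20.   0.   0.2]
```

View pics/s4.png

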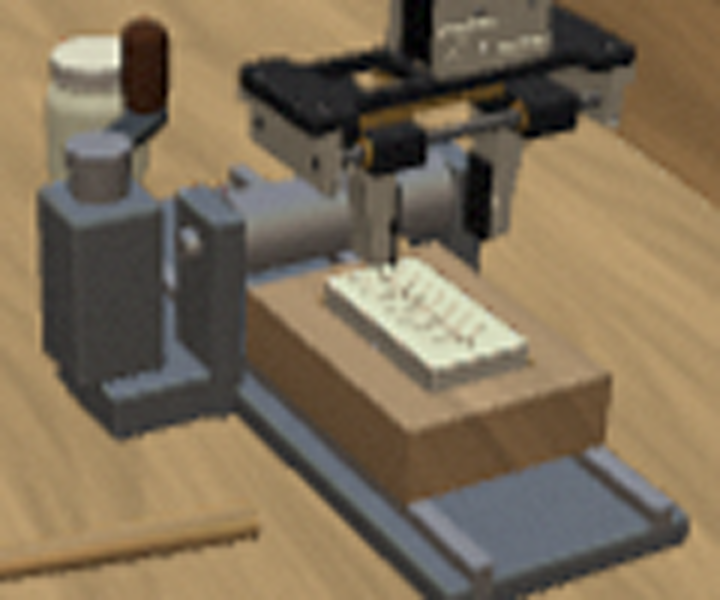

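The block is seated level in the recess, about 12 mm proud. I'll close the fingers and press down at the centre.

arm_command(commands=[15,-2,1,0,0,12,0,0,0,0,0,0,0,0,0,0,0,0,0,0,0,0,0,0,0])

```text
clock: 11.02
tool_pos: [0.6174, 0.0814, 0.0942]
orientation: [-178.5, 89.6, 7.2]
force: [-0.4, -0.3, -0.3]
opening: 0.002
```

arm_command(commands=[3,0,0,0,0,3,0,0,0,0,3,0,0,0,0,3,0,0,0,0,3,0,0,0,0])

```text
clock: 11.65
tool_pos: [0.6182, 0.0816, 0.0816]
orientation: [-177.8, 89.4, 8.0]
force: [-3.4, 0.7, 9.3]
opening: 0.0008
```

arm_command(commands=[3,0,0,0,0,3,0,0,0,0,3,0,0,0,0,3,0,0,0,0])

```text
clock: 12.15
tool_pos: [0.6184, 0.0815, 0.0749]
orientation: [177.6, 89.3, 3.5]
force: [-13.9, 1.4, 35.3]
opening: 0.0003
```

It's at the stop: z is 0.075 and the force has jumped to 35 N. I'll lift and check.

arm_command(commands=[2,0,0,0,0,-15,0,0,0,0,-50,0,0,0,0,-60,0,0,0,30,-50,0,0,0,60])

```text
clock: 12.78
tool_pos: [0.6141, 0.0806, 0.2527]
orientation: [157.9, 89.6, -16.1]
force: [1.1, 0.3, -0.1]
opening: 0.0152
```

Run:
```python
from h import *
s=snapshot("side");f=s["frame"]
a=cv2.resize(f[150:250,215:335],(540,450),interpolation=cv2.INTER_CUBIC)
cv2.imwrite("pics/s5.png",a)
# crank: column axis from press frame vs image estimates
th=np.radians(5.6);ex=np.array([np.cos(th),np.sin(th)]);ey=np.array([-ex[1],ex[0]])
for name,h,g in[("w2",(.4777,.1839),(.5166,.2197)),("top",(.4753,.1875),(.5103,.2228))]:
    d=np.array(g)-h;ang=np.degrees(np.arctan2(d@ex,d@ey));r=np.linalg.norm(d)
    o=np.array(h)+.135*ex-.14*ey;print(name,"r",r,"crank deg",ang,"origin",o,"recess offset",(np.array([.618,.0816])-o)@ey,(np.array([.618,.0816])-o)@ex)
plan([],185.6)
```

```text
w2 r 0.05286634089853386 crank deg 52.976372933059274 origin [0.6257173  0.05774186] recess offset 0.024497356145650018 -0.005352326427910103
top r 0.049710059344160895 crank deg 50.35549602398027 origin [0.6233173  0.06134186] recess offset 0.020680338546293482 -0.003315079107086688
pos [0.617  0.0808 0.2605] jawyaw -174.0 toolx [ 0.017 -0.    -1.   ] turn about world z -0.4 (tool x turn 0.4) q [ 25.7  13.9  -4.4   0.5 -70.8 -19.9]
```

View pics/s5.png

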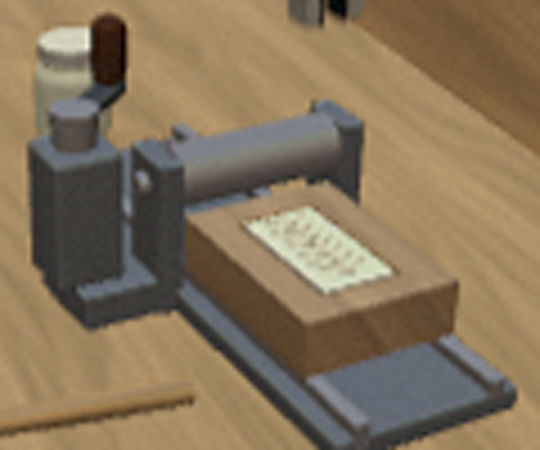

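The block is flush in the bed. The crank starts at about 51°, with its axis near (0.474, 0.187) and grip near (0.513, 0.2225), and the bed's 20 mm offset agrees. Next is the grip.

Run:
```python
from h import *
rows([(.513,.2225,.26),(.513,.2225,.225)],0,step=55,op=100)
```

```text
[0, -38, 22, 0.0, 100, -1, -38, 22, 0.0, 100, 0, -38, 23, 0.0, 100, 0, -38, 22, 0.0, 100, 35, 0, 0, 0.0, 100]
end [0.5132 0.2227 0.2247] -174.0
```

arm_command(commands=[0,-38,22,0,100,-1,-38,22,0,100,0,-38,23,0,100,0,-38,22,0,100,0,0,0,0,100])

```text
clock: 13.45
tool_pos: [0.5118, 0.2267, 0.2645]
orientation: [-175.7, 88.6, 10.2]
force: [0.6, -0.3, 0.4]
opening: 0.069
```

Run:
```python
from h import *
plan([(.513,.2225,.23),(.513,.2225,.177)],185.6)
s=snapshot("wrist");cv2.imwrite("pics/w6.png",s["frame"]);print(proj(s,(.513,.2225,.213)),proj(s,(.474,.187,.165)))
np.save("w6.npy",s,allow_pickle=True)
```

```text
pos [0.5118 0.2267 0.2645] jawyaw -174.2 toolx [ 0.024  0.004 -1.   ] turn about world z -0.2 (tool x turn 0.2) q [ 44.5   7.5 -12.1   0.9 -69.2 -39. ]
leg tool mm (before turn) [34.5  4.4  0.1]
leg tool mm (before turn) [53.   0.1  1.3]
[254.68175578 202.72339194] [309.53876818 145.00492023]
```

View pics/w6.png

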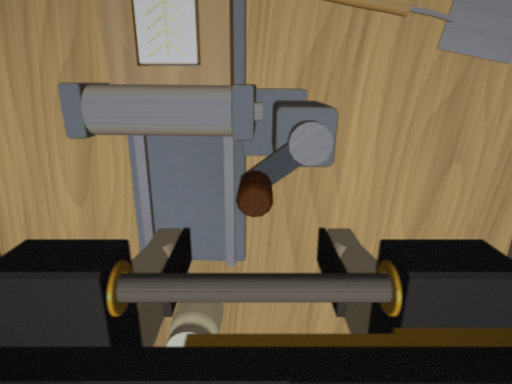

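The wrist view shows the grip top at (255,200), predicted (255,203), and the hub at (310,143), predicted (310,145). That's a good match, so I'll descend.

arm_command(commands=[35,5,0,0,100,30,0,0,0,100,20,0,1,0,100,0,0,0,0,100])

```text
clock: 14.0
tool_pos: [0.5165, 0.2191, 0.1786]
orientation: [-174.8, 88.4, 10.8]
force: [0.3, -0.2, 1.3]
opening: 0.0877
```

Run:
```python
from h import *
plan([(.513,.222,.176)],185.6)
```

```text
pos [0.5165 0.2191 0.1786] jawyaw -174.3 toolx [ 0.027  0.005 -1.   ] turn about world z -0.1 (tool x turn 0.1) q [ 43.6  11.1 -19.5   1.  -58.1 -38.4]
leg tool mm (before turn) [ 2.5 -3.2  3.3]
```

arm_command(commands=[2,-3,3,0,100,0,0,0,0,20,0,0,0,0,20,0,0,0,0,10,0,0,0,0,10])

```text
clock: 14.62
tool_pos: [0.5151, 0.2223, 0.1798]
orientation: [-171.4, 88.2, 14.2]
force: [-0.3, 0.5, 0.2]
opening: 0.0531
```

arm_command(commands=[0,0,0,0,10,0,0,0,0,10,0,0,0,0,10])

```text
clock: 15.0
tool_pos: [0.5144, 0.2219, 0.1799]
orientation: [-172.7, 88.2, 13.0]
force: [-3.3, -2.3, 1.6]
opening: 0.0263
```

```bash
cat >> h.py <<'E'
C=np.array([.4745,.1865]);TH=np.radians(5.6)
EX=np.array([np.cos(TH),np.sin(TH)]);EY=np.array([-EX[1],EX[0]])
def crank(n=5,step=22,r=.055,C=C,z=.176,op=10):
    p,R=tool();o=get_obs();d=p[:2]-C;a=np.degrees(np.arctan2(d@EX,d@EY));out=[]
    print("angle",a.round(1),"r",np.linalg.norm(d).round(4),"z",p[2].round(4),"force",o["force"].round(1),"open",o["opening"])
    for i in range(n):
        b=np.radians(a+step*(i+1));t=np.append(C+r*(np.sin(b)*EX+np.cos(b)*EY),z)
        D=np.round(R.T@(t-p)*1000).astype(int);out+=[*map(int,D),0,op];p=p+R@(D/1000)
    print(out)
E
python3 -c "
from h import *
crank(2,10);crank(5,20)"
```

```text
angle 54.1 r 0.0534 z 0.1799 force [-3.3 -2.3  1.6] open 0.026277496823434745
[4, 7, -6, 0, 10, 0, 9, -4, 0, 10]
angle 54.1 r 0.0534 z 0.1799 force [-3.3 -2.3  1.6] open 0.026277496823434745
[4, 16, -10, 0, 10, 0, 19, -1, 0, 10, 0, 19, 4, 0, 10, -1, 16, 11, 0, 10, 0, 11, 15, 0, 10]
```

The grip is held at 26 mm opening. I'll start winding gently.

arm_command(commands=[1,8,-5,0,10,0,9,-4,0,10,0,10,-2,0,10])

```text
clock: 15.38
tool_pos: [0.5271, 0.1964, 0.1798]
orientation: [-170.2, 88.3, 15.5]
force: [-5.0, 1.5, 2.6]
opening: 0.0264
```

```bash
python3 -c "
from h import *
crank(5,20,z=.179)"
```

```text
angle 85.0 r 0.0535 z 0.1798 force [-5.   1.5  2.6] open 0.026375813453965537
[1, 19, 0, 0, 10, -1, 17, 8, 0, 10, 0, 14, 14, 0, 10, -1, 8, 17, 0, 10, 0, 1, 19, 0, 10]
```

arm_command(commands=[1,19,0,0,10,-1,17,8,0,10,0,14,14,0,10,-1,8,17,0,10,0,1,19,0,10])

```text
clock: 16.0
tool_pos: [0.475, 0.1303, 0.1797]
orientation: [-166.6, 88.1, 19.1]
force: [2.6, 4.9, 3.9]
opening: 0.0263
```

```bash
python3 -c "
from h import *
crank(5,22,.0545,z=.179)"
```

```text
angle -174.9 r 0.0562 z 0.1797 force [2.6 4.9 3.9] open 0.026294530786963182
[0, -7, 20, 0, 10, 0, -13, 16, 0, 10, -1, -18, 11, 0, 10, 1, -21, 2, 0, 10, 0, -20, -5, 0, 10]
```

arm_command(commands=[0,-7,20,0,10,0,-13,16,0,10,-1,-18,11,0,10,0,-21,2,0,10,0,-20,-5,0,10])

```text
clock: 16.62
tool_pos: [0.4195, 0.1993, 0.1799]
orientation: [-175.5, 87.9, 10.1]
force: [8.8, -7.2, -4.7]
opening: 0.0262
```

```bash
sed -i 's/C=np.array(\[.4745,.1865\])/C=np.array([.4735,.1855])/' h.py; python3 -c "
from h import *
crank(5,22,.0545,z=.179)"
```

```text
angle -70.0 r 0.0557 z 0.1799 force [ 8.8 -7.2 -4.7] open 0.026204578349197025
[1, -17, -12, 0, 10, 1, -13, -16, 0, 10, 1, -5, -21, 0, 10, 1, 2, -20, 0, 10, 0, 10, -18, 0, 10]
```

arm_command(commands=[1,-17,-12,0,10,1,-13,-16,0,10,1,-5,-21,0,10,1,2,-20,0,10,0,10,-18,0,10])

```text
clock: 17.25
tool_pos: [0.5019, 0.2323, 0.18]
orientation: [-178.8, 88.2, 7.0]
force: [-5.3, 0.7, 0.5]
opening: 0.0262
```

```bash
python3 -c "
from h import *
crank(5,22,.0545,z=.179)"
```

```text
angle 36.8 r 0.0548 z 0.18 force [-5.3  0.7  0.5] open 0.026206878252914796
[1, 16, -14, 0, 10, 1, 19, -7, 0, 10, 0, 21, 1, 0, 10, -1, 19, 8, 0, 10, 0, 14, 15, 0, 10]
```

arm_command(commands=[1,16,-14,0,10,1,19,-7,0,10,0,21,1,0,10,-1,19,8,0,10,0,14,15,0,10])

```text
clock: 17.88
tool_pos: [0.5091, 0.1436, 0.1798]
orientation: [-175.0, 88.3, 10.9]
force: [-0.2, 6.6, 5.0]
opening: 0.0261
```

```bash
python3 -c "
from h import *
crank(5,8,.0545,z=.179)"
```

```text
angle 145.3 r 0.055 z 0.1798 force [-0.2  6.6  5. ] open 0.026078511256667467
[1, 3, 7, 0, 10, -1, 3, 7, 0, 10, 0, 2, 7, 0, 10, 0, 1, 8, 0, 10, 0, 0, 7, 0, 10]
```

arm_command(commands=[0,3,7,0,10,0,3,7,0,10,0,2,7,0,10,0,1,8,0,10,0,0,6,0,10])

```text
clock: 18.5
tool_pos: [0.4771, 0.1311, 0.1806]
orientation: [-175.1, 87.7, 10.9]
force: [34.9, -5.8, -21.3]
opening: 0.0264
```

```bash
python3 -c "
from h import *
crank(3,4,.0545,z=.179)"
```

```text
angle -178.2 r 0.0545 z 0.1806 force [ 34.9  -5.8 -21.3] open 0.026366497024740247
[1, 0, 4, 0, 10, 0, -1, 4, 0, 10, 0, -1, 3, 0, 10]
```

It's at the stop: 35 N tangential at about 540°. I'll ease off, release and lift.

arm_command(commands=[0,0,-1,0,10,0,0,0,0,60,0,0,0,0,80,0,0,0,0,80,-20,0,0,0,80])

```text
clock: 19.12
tool_pos: [0.4739, 0.1294, 0.1978]
orientation: [178.9, 88.1, 4.9]
force: [-0.1, -0.2, 0.5]
opening: 0.0603
```

arm_command(commands=[-30,0,0,0,80,-50,0,0,0,80,0,50,30,0,80,0,60,0,0,80,0,60,0,0,80])

```text
clock: 19.75
tool_pos: [0.4582, -0.0437, 0.2814]
orientation: [179.3, 88.0, 5.8]
force: [2.2, 1.2, -0.2]
opening: 0.0705
```

Run:
```python
from h import *
o=get_obs();print(o["tool_pos"],o["force"])
s=snapshot("top");t=snapshot("side")
a=cv2.resize(s["frame"][90:290,100:400],(640,427),interpolation=cv2.INTER_CUBIC)
b=cv2.resize(t["frame"][140:240,200:360],(272,170),interpolation=cv2.INTER_CUBIC)
im=np.zeros((600,640,3),np.uint8);im[:427]=a;im[428:598,:272]=b
cv2.imwrite("pics/f.png",im)
hsv=cv2.cvtColor(s["frame"],cv2.COLOR_BGR2HSV);w=cv2.inRange(hsv,(0,0,150),(180,60,255))
th=np.radians(5.6);print("expect",np.array([.618,.0816])+(.21-.02)*np.array([-np.sin(th),np.cos(th)]))
try:print("block",rect(s,w,.075,(150,138,210,182)))
except Exception as e:print(e)
```

```text
[ 0.45821668 -0.04371656  0.28142527] [ 2.19236004  1.17901064 -0.22916564]
expect [0.59945925 0.27069321]
block (((600.2467651367188, 268.6828918457031), (61.478614807128906, 116.61936950683594), 5.569703578948975), (172, 146, 35, 20))
```

View pics/f.png

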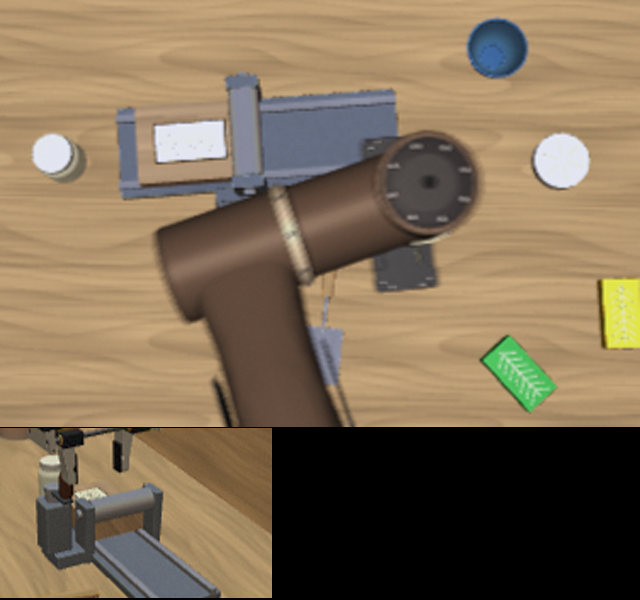

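```bash
python3 -c "
from h import *
print(get_obs()['force'].round(1),close_job())"
```

```text
the job is handed in; nothing more can be done
[ 0.   1.  -0.9] None
```

I put the plaster block in the recess, pressed it flush, and wound the bed through to its stop. The job was handed in at about 20 s of the 72 s allowed.

- **Pressing:** I pushed down at the centre of the block until the fingertips were at 0.075 m, level with the bed's top, and the force rose to 35 N. The side view then showed the block flush.
- **Winding:** The crank started about 51° past zero, so the bed was already some 20 mm in. I turned it clockwise by its grip until it stopped hard at about 540°, with about 35 N on the tool. I then released it and moved the arm clear, touching nothing.
- **Final check:** The top view shows the block in the bed beyond the roller at (0.600, 0.269) m; I expected (0.599, 0.271) at the stop. That 2 mm difference is within the camera calibration.
- **Bystanders:** The round block, bowl and jar looked undisturbed in the last picture. The arm partly hid the spatula there, but it looked in place.
- **Not checked again:** I took no close look at the crank angle or the block's height after letting go. I eased back 1 mm before releasing, which may have moved the crank by a fraction of a degree.

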